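# Seat the stage plate on the light base

### The arm

A 6-joint arm with a two-finger parallel gripper is mounted at the origin on the work surface. World frame = base frame: x ahead of the robot, y to its left, z up, the work surface at z = 0. Lengths are in m, angles in degrees, forces in N, time in s.
With the tool pointing down it reaches from about 0.275 to 0.825 m from the base axis. Payload 4.9 kg.
Tool frame: the origin (TCP) lies on the front face of the gripper's body, between the roots of the fingers; the fingertips stand 73 mm ahead of it and the grasp point (between the pads) lies 54 mm ahead of it; z points along the fingers, y is the line along which they close (so a half turn about z gives the same grasp; the last joint's range is limited). The gripper opens to 85 mm and grips with 20 to 120 N. Pads are 22 mm wide; open, the fingers measure 114 mm over their backs; the gripper's body (76 mm by 85 mm) begins 54 mm behind the grasp point. The pads swing forward as they close: fully open they stand 13 mm farther back than shut.
Start: joints at [-82.632, 18.69, -11.035, 60.275, 0, 82.311], TCP at [0.143, -0.531, 0.304] pointing down, gripper open.
Joint ranges: [-152.03, 152.03], [-55.5, 102.48], [-74.3, 77.21], [-110.64, 120.58], [-84.22, 78.4], [-180, 180]. Speed limits (degrees/s): [147.25, 147.25, 180, 180, 180, 180].

### API

Orientations are given as a 3x3 rotation matrix whose columns are the frame's x, y, z axes.
In Python, from plant import env gives the robot as it stands.
- The arm moves only by the tool servo_tool, never from a script. Its argument "targets" is a list of rows, each an object of numbers: "tx", "ty", "tz": the shift along the tool's x, y, z in m; "wx", "wy", "wz": the turn, a rotation vector about the tool's x, y, z in degrees. In form: [{"tx": .., "ty": .., "tz": .., "wx": .., "wy": .., "wz": ..}, ...]. A call has 1 to 8 rows; each row is the pose to reach, as a shift and turn from the pose commanded when the call began, along the tool's axes at that moment; what a row does not reach only later rows make up. A row lasts 1/10 s, in which the tool goes at most 50 mm and 8.59 degrees, less where a joint would pass 70% of its speed; a pose out of reach is approached as far as the arm can. A call with a gripper value outside its range is refused whole. "jaw" is the finger opening in m, from 0 to 0.0854, set as the call begins (left out, the last holds). The fingers move at their own pace and stop on an object; "force" is the grip in N (left out, the last holds). Time passes only in rows, so rows that repeat a pose let the fingers close. It gives the time, the measured TCP pose, the force, the opening and the grip force at its end, in the units of the state.
- env.get_obs(): the state, without advancing time (a new reading comes with each control period).
- env.snapshot(name): name is "scene" or "top" or "wrist"; returns a dict with "color" (480x640x3 uint8, red, green, blue), "fx", "fy", "cx", "cy" (pixels), "rvec" (rotation vector, rad) and "tvec" (3), from world to camera coordinates, as OpenCV has them. Camera axes: x right, y down, z forward; pixel columns grow to the right and rows downward; lengths in m; the calibration is good to about 2 mm. A picture is of the moment at which its call begins. There is no depth.
- env.job_done(): hands the job in; it is judged then, once.
The state is a dict: "time_s": time; "qpos": joint angles; "joint_velocities": joint speeds; "tau": joint torques, N m; "tcp_pos": TCP position; "ee_rot": TCP orientation; "contact_force": force on the tool from outside, world axes, zero at the start; "ft_torque": the same for the moment, N m; "opening": finger opening in m; "grasp_force": force on a finger pad.
Only numpy, scipy, OpenCV 4.12 (cv2) and the standard library are available. Lean on these libraries where they do the work, as an engineer would, in place of code of your own. Each camera call takes 0.05 s, during which the arm holds its last target. There are 200 camera calls.

### The job

The metal stage plate is lying crooked on the two pins of the microscope's light base. Nudge it sideways with the fingertips until both of its small holes drop over the two pins and it lies flat on the base. Only push it along, never lift it or tip it up, and leave the vials, dish, bottle, beaker and box around it where they are.

Things in the scene. Friction and masses are not known exactly. Their poses are not given: they have to be found in the camera images.
- light_base: White flat box fixed to the bench, 280 mm (its x) by 340 mm (its y) by 20 mm high; origin at the centre of its underside, x away from the robot (turned by up to 0.2 rad), z up. Two steel pins stand on its flat top (the deck) at x = 0, y = +70 and -70 mm. A flush round lit window lies between them. Its side strips are bare; two vials stand on its far strip.
- pin_left (a point): Tip of the base's pin at its y = +70 mm, 27 mm above the bench. The pin is 10 mm in diameter and 7 mm high, the upper 3.5 mm tapering to 5 mm at the tip.
- pin_right (a point): Tip of the like pin at the base's y = -70 mm, 27 mm above the bench.
- deck (a point): Centre of the base's top face, 20 mm above the bench, midway between the pins' feet; axes as the base. The seated plate's origin lies at x = -15 mm, y = 0, z = 0 of this point.
- stage_plate: Loose aluminium plate, 140 mm (its x) by 200 mm (its y) by 8 mm, 0.33 to 0.57 kg, with a 56 mm glazed window at its centre and two 13 mm holes. Origin at the centre of its underside, x away from the robot, z up. At first it leans about 4 degrees, near edge on the deck, far half on the pin tips, turned up to 0.12 rad from the base. It slides under a push of a few newtons.
- hole_left (a point): Centre, on the underside, of the plate's through hole at its x = +15, y = +70 mm. It belongs over pin_left, with 1.5 mm of play all round. At the start the point midway between the holes is 19 to 33 mm short of the pins (towards the robot) and up to 24 mm to either side.
- hole_right (a point): Centre, on the underside, of the like hole at x = +15, y = -70 mm. It belongs over pin_right. When both holes are over the pins the plate drops about 5 mm and lies flat on the deck.
- vial_a: Bystander: small capped glass vial, 24 mm in diameter, 45 mm high, standing on the deck beyond the plate, on its left or right half. Origin at the centre of its foot.
- vial_b: Bystander: a second such vial, on the other half.
- petri_dish: Bystander: closed clear dish, 92 mm in diameter, 15 mm high, on the bench left of the base. Origin at the centre of its foot.
- reagent_bottle: Bystander: amber bottle, 66 mm in diameter, 130 mm high, on the bench at the far left. Origin at the centre of its foot.
- beaker: Bystander: glass beaker, 70 mm in diameter, 90 mm high, on the bench at the far right. Origin at the centre of its foot.
- tip_box: Bystander: grey box with a clear lid, 82 by 122 by 60 mm, on the bench right of the base. Origin at the centre of its underside.
Things that resemble listed ones, but are neither listed nor needed, are in the scene too. Of the things like the stage_plate, leave any that is green or purple; of the rest the larger one is meant.

How it is judged (in metres and radians):
At the end, for the whole second after the job is handed in: The plate lies flat on the deck (origin within 1.5 mm of it, tilt under 0.015 rad), each hole within 3 mm of its own pin's axis, at rest (horizontal distance between hole_left and pin_left below 0.003 m and horizontal distance between hole_right and pin_right below 0.003 m and z of stage_plate in the frame of deck below 0.0015 m and angle between stage_plate's own z axis and vertical below 0.015 rad and linear speed of stage_plate below 0.01 m/s); the robot touches nothing.
It fails at once if the plate is lifted more than 20 mm off the deck (z of stage_plate in the frame of deck above 0.02 m).
It fails at once if the plate is tipped up by more than 0.2 rad (angle between stage_plate's own z axis and vertical above 0.2 rad).
It fails at once if a bystander is moved by more than 15 mm or knocked over (distance of any of vial_a, vial_b, petri_dish, reagent_bottle, beaker, tip_box from where it was at the start of the episode above 0.015 m or angle between any of vial_a, vial_b's own z axis and vertical above 0.5 rad).
It also fails if it takes over 72 s, if anything falls off the work surface, if the arm or the gripper's body presses on something with over 40 N, if the wrist force passes 120 N, or if a joint passes its speed limit or range.

## Working session

There is one attempt and no reset: what is moved stays moved. The work goes in short steps, Python scripts to look and compute and a tool call to move; the robot and the scene stay as the last step left them, time stands still between calls to the robot, and variables do not carry over. Pictures are saved under pics/ and viewed, at most 10 in all, crops included, and the job is handed in when it is done.

Besides the shell and the picture viewer there is one more tool, called after "Call:" by a JSON object that holds its "name" and its "arguments". servo_tool: Moves the arm, as the interface text tells. Its arguments: {"type":"object","properties":{"targets":{"type":"array","items":{"type":"object","properties":{"tx":{"type":"number"},"ty":{"type":"number"},"tz":{"type":"number"},"wx":{"type":"number"},"wy":{"type":"number"},"wz":{"type":"number"}}}},"jaw":{"type":"number"},"force":{"type":"number"}},"required":["targets"]}

```bash
mkdir -p pics; cat > h.py <<'E'
import numpy as np, cv2
from plant import env
def snap(n,f):
    s=env.snapshot(n); cv2.imwrite('pics/'+f,cv2.cvtColor(s['color'],cv2.COLOR_RGB2BGR)); 
    np.savez('pics/'+f+'.npz',**{k:np.array(v) for k,v in s.items()}); return s
def ray(s,uv,z):
    R=cv2.Rodrigues(np.array(s['rvec'],float))[0];t=np.array(s['tvec'],float).ravel()
    c=-R.T@t; d=R.T@np.array([(uv[0]-s['cx'])/s['fx'],(uv[1]-s['cy'])/s['fy'],1])
    return c+d*(z-c[2])/d[2]
def proj(s,p):
    K=np.array([[s['fx'],0,s['cx']],[0,s['fy'],s['cy']],[0,0,1]],float)
    return cv2.projectPoints(np.array(p,float).reshape(-1,1,3),np.array(s['rvec'],float),np.array(s['tvec'],float),K,None)[0].reshape(-1,2)
E
python3 - <<'E'
from h import *
a=snap('top','top.png');b=snap('scene','scene.png')
for s in (a,b): print(s['fx'],s['cx'],s['cy'],s['rvec'],s['tvec'])
o=env.get_obs();print(o['time_s'],o['tcp_pos'],o['ee_rot'])
E
```

```text
447.99809995129357 318.0117752901705 237.88551768492061 [ 2.16460665 -2.13542155  0.19566755] [-0.02945213  0.51711551  0.95105238]
589.5533628305943 313.3298552280873 229.83115926092708 [ 1.99809679  1.6154493  -0.53341951] [-0.11196908 -0.35167959  1.58420992]
0.1 [ 0.14284546 -0.53069547  0.30317494] [[ 9.65660654e-01  2.59806582e-01 -2.03196912e-04]
 [ 2.59806575e-01 -9.65659402e-01  1.56941382e-03]
 [ 2.11525030e-04 -1.56831307e-03 -9.99998748e-01]]
```

View pics/top.png

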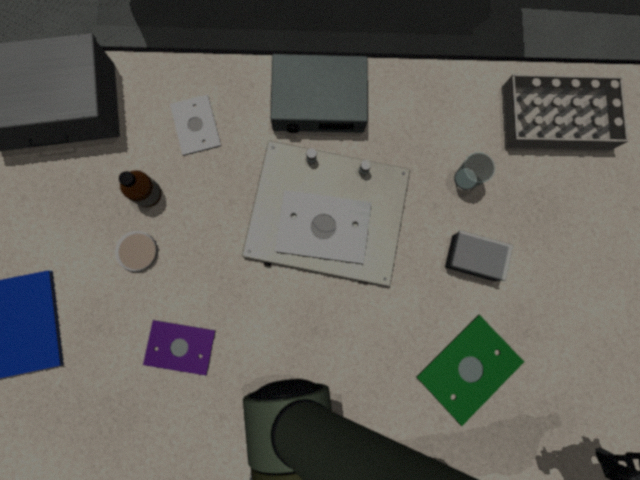

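View pics/scene.png

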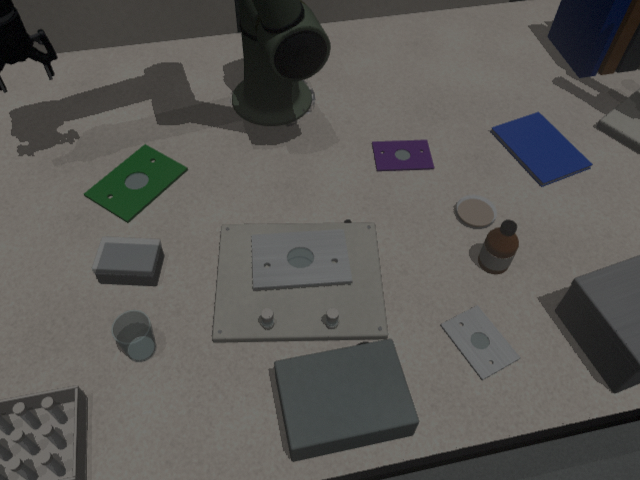

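The top view shows the base with corners near (268,143), (410,170), (389,286) and (244,257). The crooked plate lies on it around (323,227), with holes near (293,215) and (355,223), and the vials stand at (312,156) and (365,167). I'll crop both views closer.

```bash
python3 - <<'E'
from h import *
a=cv2.imread('pics/top.png')[135:295,235:415];b=cv2.imread('pics/scene.png')[215:345,205:395]
a=cv2.resize(a,(720,640),interpolation=cv2.INTER_CUBIC)
cv2.imwrite('pics/c1.png',cv2.convertScaleAbs(a[:600],alpha=1.3,beta=-60))
b=cv2.resize(b,(760,520),interpolation=cv2.INTER_CUBIC)
cv2.imwrite('pics/c2.png',cv2.convertScaleAbs(b,alpha=1.3,beta=-60))
E
```

```text
(no output)
```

View pics/c1.png

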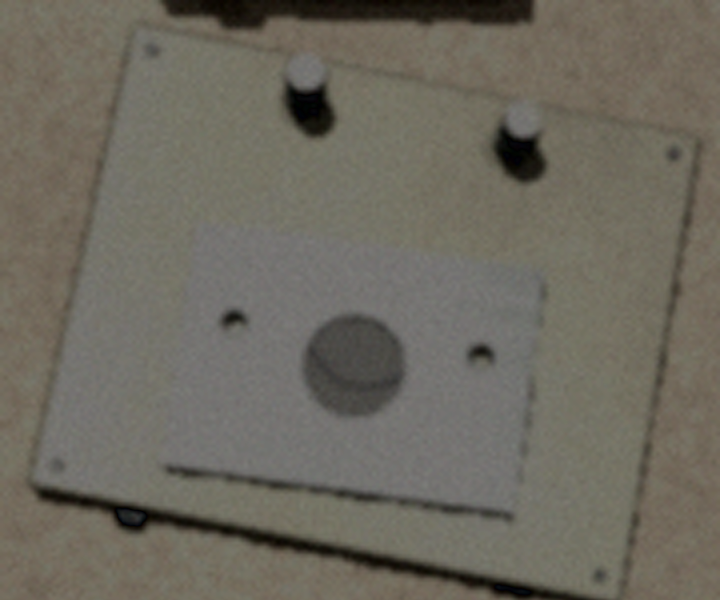

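View pics/c2.png

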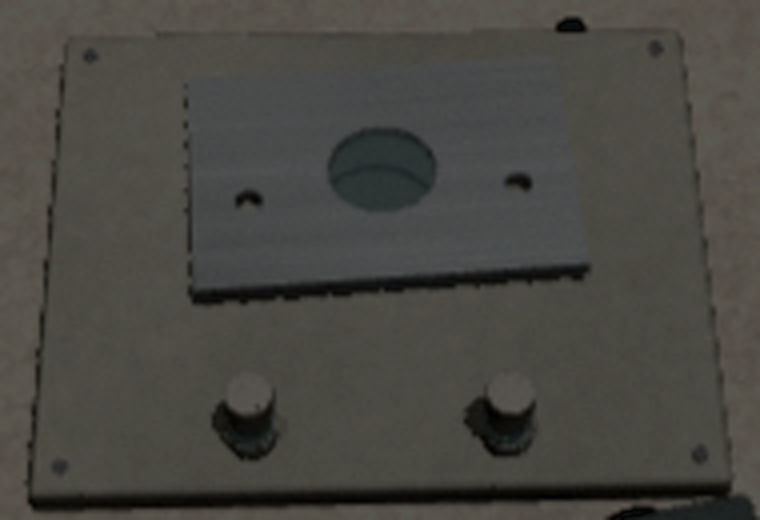

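```bash
cat > fit.py <<'E'
from h import *
from scipy.optimize import least_squares
def load(f): 
    d=np.load('pics/'+f+'.npz'); return {k:d[k] for k in d}
T=load('top.png');S=load('scene.png')
def pts(l,o): return (np.array(l,float)+.5)/4-.5+np.array(o)
o1=(235,135);o2=(205,215)
# order: far-left, far-right, near-right, near-left
bT=pts([(135,25),(697,138),(620,602),(33,487)],o1); bS=pts([(732,487),(30,498),(67,38),(680,30)],o2)
sT=pts([(152,50),(674,153),(600,575),(57,465)],o1); sS=pts([(700,455),(60,467),(91,56),(656,49)],o2)
pT=pts([(200,227),(543,270),(510,515),(165,467)],o1); pS=pts([(588,266),(192,291),(187,80),(555,62)],o2)
hT=pts([(233,319),(481,354)],o1); hS=pts([(518,182),(249,200)],o2)
C=np.array([(1,1),(1,-1),(-1,-1),(-1,1)],float)
def rz(a): return np.array([[np.cos(a),-np.sin(a)],[np.sin(a),np.cos(a)]])
def W(p,L,z): return np.c_[L@rz(p[2]).T+p[:2],np.broadcast_to(z,len(L))]
def fb(p):
    A=W(p,C*[.14,.17],.02);B=W(p,C*[p[3],p[4]],.02)
    return np.r_[proj(T,A)-bT,proj(S,A)-bS,proj(T,B)-sT,proj(S,B)-sS].ravel()
rb=least_squares(fb,[.5,0,0,.13,.16],loss='soft_l1')
def fp(p):
    def f(L): return W(p,L,.028+.07*(L[:,0]+.07))
    A=f(C*[.07,.1]);H=f(np.array([(.015,.07),(.015,-.07)]))
    return np.r_[proj(T,A)-pT,proj(S,A)-pS,proj(T,H)-hT,proj(S,H)-hS].ravel()
rp=least_squares(fp,[.5,0,0],loss='soft_l1')
if __name__=='__main__':
    for r in(rb,rp): print(r.x.round(4),np.sqrt(np.mean(r.fun**2)).round(2))
    b,p=rb.x,rp.x
    print('plate in base',(rz(-b[2])@(p[:2]-b[:2])).round(4),p[2]-b[2])
    for y in (.07,-.07):
        print('pin',W(b,np.array([(0,y)]),.027).round(4),'hole',W(p,np.array([(.015,y)]),.03).round(4))
    print('goal',W(b,np.array([(-.015,0)]),.02))
    print('vials',ray(T,((305+.5)/4+234.5,(72)/4+134.5),.065),ray(T,((522)/4+234.5,(120)/4+134.5),.065))
E
python3 fit.py
```

```text
[ 0.5827 -0.0438 -0.1864  0.1248  0.1549] 0.69
[ 0.5454 -0.034  -0.1281] 0.73
plate in base [-0.0384  0.0027] 0.05823783795295226
pin [[0.5956 0.025  0.027 ]] hole [[0.5693 0.0335 0.03  ]]
pin [[ 0.5697 -0.1126  0.027 ]] hole [[ 0.5514 -0.1054  0.03  ]]
goal [[ 0.56791312 -0.04098546  0.02      ]]
vials [ 0.70601905 -0.00374534  0.065     ] [ 0.68061861 -0.12452783  0.065     ]
```

Call:
{"name": "servo_tool", "arguments": {"targets": [{"tx": 0.03, "ty": -0.03, "wz": -8}, {"tx": 0.06, "ty": -0.06, "wz": -16}, {"tx": 0.09, "ty": -0.09, "wz": -24}, {"tx": 0.12, "ty": -0.12, "wz": -32}, {"tx": 0.15, "ty": -0.15, "wz": -40}, {"tx": 0.18, "ty": -0.18, "wz": -48}, {"tx": 0.21, "ty": -0.21, "wz": -56}, {"tx": 0.24, "ty": -0.24, "wz": -64}], "jaw": 0.0854}}

```text
validation failed for argument at $.ta...
```

```bash
cat > go.py <<'E'
import sys
from h import *
from scipy.spatial.transform import Rotation as Ro
# go.py x y z yaw(deg): shift/turn in tool axes
x,y,z,yaw=map(float,sys.argv[1:5]); o=env.get_obs(); R=np.array(o['ee_rot'])
a=np.radians(yaw);G=np.array([[np.cos(a),np.sin(a),0],[np.sin(a),-np.cos(a),0],[0,0,-1]])
print('t',o['time_s'],np.array(o['tcp_pos']).round(4),'F',np.array(o['contact_force']).round(1),'j6',o['qpos'][5],'open',o['opening'])
print('shift',(R.T@(np.array([x,y,z])-o['tcp_pos'])).round(4),'turn',Ro.from_matrix(R.T@G).as_rotvec(degrees=True).round(2))
E
python3 go.py 0.453 -0.019 0.20 169.3
```

```text
t 0.1 [ 0.1428 -0.5307  0.3032] F [ 0.5  0.7 -0.2] j6 82.3103234812724 open 0.08539396486089819
shift [ 0.4324 -0.4134  0.1039] turn [-1.0000e-02 -1.2000e-01 -1.5424e+02]
```

Call:
{"name": "servo_tool", "arguments": {"targets": [{"tx": 0.03, "ty": -0.03, "tz": 0, "wx": 0, "wy": 0, "wz": -8}, {"tx": 0.06, "ty": -0.06, "tz": 0, "wx": 0, "wy": 0, "wz": -16}, {"tx": 0.09, "ty": -0.09, "tz": 0, "wx": 0, "wy": 0, "wz": -24}, {"tx": 0.12, "ty": -0.12, "tz": 0, "wx": 0, "wy": 0, "wz": -32}, {"tx": 0.15, "ty": -0.15, "tz": 0, "wx": 0, "wy": 0, "wz": -40}, {"tx": 0.18, "ty": -0.18, "tz": 0, "wx": 0, "wy": 0, "wz": -48}, {"tx": 0.21, "ty": -0.21, "tz": 0, "wx": 0, "wy": 0, "wz": -56}, {"tx": 0.24, "ty": -0.24, "tz": 0, "wx": 0, "wy": 0, "wz": -64}], "jaw": 0.0854}}

```text
time_s: 0.9
tcp_pos: [0.3127, -0.2353, 0.3038]
ee_rot: [[0.185, 0.983, 0.0], [0.983, -0.185, 0.0], [0.0, -0.0, -1.0]]
contact_force: [0.8, -0.3, 0.8]
opening: 0.0852
grasp_force: 0.0
```

Call:
{"name": "servo_tool", "arguments": {"targets": [{"tx": 0.03, "ty": 0.012, "tz": 0.013, "wx": 0, "wy": 0, "wz": -8}, {"tx": 0.06, "ty": 0.024, "tz": 0.026, "wx": 0, "wy": 0, "wz": -16}, {"tx": 0.09, "ty": 0.036, "tz": 0.039, "wx": 0, "wy": 0, "wz": -24}, {"tx": 0.12, "ty": 0.048, "tz": 0.052, "wx": 0, "wy": 0, "wz": -32}, {"tx": 0.15, "ty": 0.06, "tz": 0.065, "wx": 0, "wy": 0, "wz": -40}, {"tx": 0.18, "ty": 0.072, "tz": 0.078, "wx": 0, "wy": 0, "wz": -48}, {"tx": 0.21, "ty": 0.085, "tz": 0.091, "wx": 0, "wy": 0, "wz": -56}, {"tx": 0.238, "ty": 0.098, "tz": 0.104, "wx": 0, "wy": 0, "wz": -64}]}}

```text
time_s: 1.7
tcp_pos: [0.454, -0.0205, 0.1991]
ee_rot: [[-0.803, 0.596, -0.001], [0.596, 0.803, 0.0], [0.0, -0.0, -1.0]]
contact_force: [-0.1, 0.1, 0.3]
opening: 0.0854
grasp_force: 0.0
```

Call:
{"name": "servo_tool", "arguments": {"targets": [{"tx": 0, "ty": 0, "tz": 0, "wx": 0, "wy": 0, "wz": -8}, {"tx": 0, "ty": 0, "tz": 0, "wx": 0, "wy": 0, "wz": -16}, {"tx": 0, "ty": 0, "tz": 0, "wx": 0, "wy": 0, "wz": -24}, {"tx": 0, "ty": 0, "tz": 0, "wx": 0, "wy": 0, "wz": -26}, {"tx": 0, "ty": 0, "tz": 0, "wx": 0, "wy": 0, "wz": -26}]}}

```text
time_s: 2.2
tcp_pos: [0.4535, -0.0218, 0.1996]
ee_rot: [[-0.982, 0.19, -0.001], [0.19, 0.982, 0.0], [0.001, 0.0, -1.0]]
contact_force: [0.4, 0.4, -0.1]
opening: 0.0852
grasp_force: 0.0
```

```bash
python3 go.py 0.453 -0.019 0.11 169.3; python3 -c "
from h import *
snap('wrist','w1.png')"
```

```text
t 2.2 [ 0.4535 -0.0218  0.1996] F [ 0.4  0.4 -0.1] j6 -1.1413917391888426 open 0.08522598057541608
shift [0.0009 0.0027 0.0896] turn [ 0.   -0.04 -0.25]
```

View pics/w1.png

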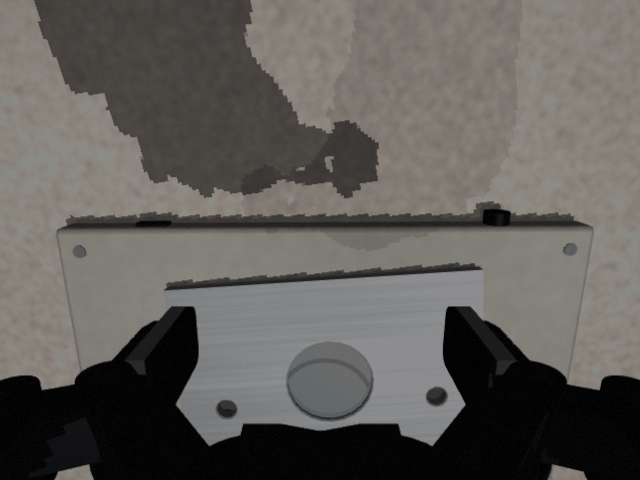

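```bash
python3 - <<'E'
from fit import *
w=load('w1.png'); b,p=rb.x,rp.x
def inb(q): return (rz(-b[2])@(q[:2]-b[:2])).round(4)
for n,u,z in [('scrR',(80,252),.02),('scrL',(570,249),.02),('basR',(58,229),.02),('basL',(592,227),.02),('holR',(227,408),.034),('holL',(436,396),.034),('edgeR',(165,289),.028),('edgeL',(482,269),.028)]:
    print(n,inb(ray(w,u,z)))
print('tcp',inb(np.array(env.get_obs()['tcp_pos'])))
E
```

```text
scrR [-0.1245 -0.1545]
scrL [-0.1248  0.1553]
basR [-0.1395 -0.1659]
basL [-0.139   0.1668]
holR [-0.0198 -0.0652]
holL [-0.0283  0.0735]
edgeR [-0.1024 -0.1001]
edgeL [-0.1145  0.0977]
tcp [-0.131  -0.0024]
```

Call:
{"name": "servo_tool", "arguments": {"targets": [{"tx": 0, "ty": 0.001, "tz": 0.03, "wx": 0, "wy": 0, "wz": 0}, {"tx": 0, "ty": 0.002, "tz": 0.06, "wx": 0, "wy": 0, "wz": 0}, {"tx": 0, "ty": 0.0025, "tz": 0.08, "wx": 0, "wy": 0, "wz": 0}, {"tx": 0, "ty": 0.0025, "tz": 0.09, "wx": 0, "wy": 0, "wz": 0}, {"tx": 0, "ty": 0.0025, "tz": 0.095, "wx": 0, "wy": 0, "wz": 0}, {"tx": 0, "ty": 0.0025, "tz": 0.097, "wx": 0, "wy": 0, "wz": 0}, {"tx": 0, "ty": 0.0025, "tz": 0.099, "wx": 0, "wy": 0, "wz": 0}, {"tx": 0, "ty": 0.0025, "tz": 0.101, "wx": 0, "wy": 0, "wz": 0}]}}

```text
time_s: 3.05
tcp_pos: [0.4548, -0.0196, 0.0995]
ee_rot: [[-0.982, 0.19, 0.002], [0.19, 0.982, -0.0], [-0.002, -0.0, -1.0]]
contact_force: [0.8, -0.3, 0.5]
opening: 0.0855
grasp_force: 0.0
```

Call:
{"name": "servo_tool", "arguments": {"targets": [{"tx": 0, "ty": 0, "tz": 0.001, "wx": 0, "wy": 0, "wz": 0}, {"tx": 0, "ty": 0, "tz": 0.002, "wx": 0, "wy": 0, "wz": 0}, {"tx": 0, "ty": 0, "tz": 0.003, "wx": 0, "wy": 0, "wz": 0}, {"tx": 0, "ty": 0, "tz": 0.004, "wx": 0, "wy": 0, "wz": 0}, {"tx": 0, "ty": 0, "tz": 0.005, "wx": 0, "wy": 0, "wz": 0}, {"tx": 0, "ty": 0, "tz": 0.006, "wx": 0, "wy": 0, "wz": 0}, {"tx": 0, "ty": 0, "tz": 0.006, "wx": 0, "wy": 0, "wz": 0}]}}

```text
time_s: 3.75
tcp_pos: [0.4541, -0.0195, 0.0927]
ee_rot: [[-0.982, 0.19, -0.0], [0.19, 0.982, 0.0], [0.0, 0.0, -1.0]]
contact_force: [-0.7, 0.2, -0.1]
opening: 0.0852
grasp_force: 0.0
```

```bash
python3 go.py 0.4535 -0.019 0.08 169.3; python3 -c "
from h import *
snap('wrist','w2.png')"
```

```text
t 3.75 [ 0.4541 -0.0195  0.0927] F [-0.7  0.2 -0.1] j6 -0.8343146858147511 open 0.0852103824572167
shift [0.0007 0.0004 0.0127] turn [ 0.   -0.01 -0.24]
```

View pics/w2.png

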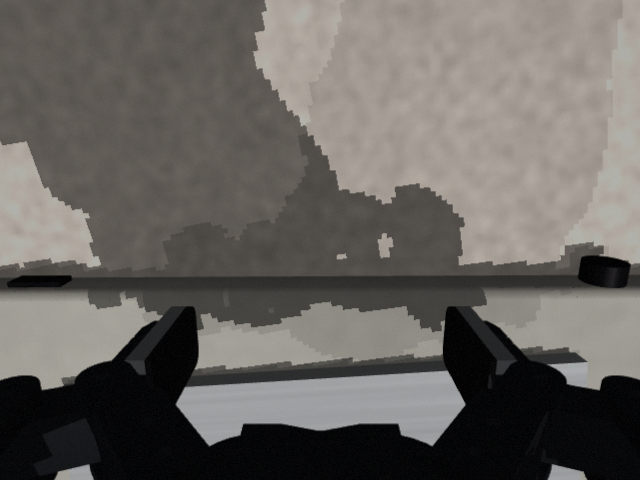

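The picture shows the pads over the bare strip, with the plate's near edge from (190,380) to (585,357) and the tips still above the deck. I'll keep descending.

Call:
{"name": "servo_tool", "arguments": {"targets": [{"tx": 0, "ty": 0, "tz": 0.002, "wx": 0, "wy": 0, "wz": 0}, {"tx": 0, "ty": 0, "tz": 0.004, "wx": 0, "wy": 0, "wz": 0}, {"tx": 0, "ty": 0, "tz": 0.006, "wx": 0, "wy": 0, "wz": 0}, {"tx": 0, "ty": 0, "tz": 0.008, "wx": 0, "wy": 0, "wz": 0}, {"tx": 0, "ty": 0, "tz": 0.009, "wx": 0, "wy": 0, "wz": 0}, {"tx": 0, "ty": 0, "tz": 0.0095, "wx": 0, "wy": 0, "wz": 0}, {"tx": 0, "ty": 0, "tz": 0.0095, "wx": 0, "wy": 0, "wz": 0}]}}

```text
time_s: 4.5
tcp_pos: [0.4541, -0.0195, 0.0833]
ee_rot: [[-0.982, 0.19, -0.0], [0.19, 0.982, 0.0], [0.0, 0.0, -1.0]]
contact_force: [0.3, 0.1, -0.1]
opening: 0.0855
grasp_force: 0.0
```

Call:
{"name": "servo_tool", "arguments": {"targets": [{"tx": -0.002, "ty": 0, "tz": 0.0005, "wx": 0, "wy": 0, "wz": -0.25}, {"tx": -0.004, "ty": 0, "tz": 0.001, "wx": 0, "wy": 0, "wz": -0.25}, {"tx": -0.006, "ty": 0, "tz": 0.001, "wx": 0, "wy": 0, "wz": -0.25}, {"tx": -0.008, "ty": 0, "tz": 0.001, "wx": 0, "wy": 0, "wz": -0.25}, {"tx": -0.01, "ty": 0, "tz": 0.001, "wx": 0, "wy": 0, "wz": -0.25}, {"tx": -0.012, "ty": 0, "tz": 0.001, "wx": 0, "wy": 0, "wz": -0.25}]}}

```text
time_s: 5.1
tcp_pos: [0.465, -0.0213, 0.0821]
ee_rot: [[-0.983, 0.185, -0.002], [0.185, 0.983, 0.001], [0.002, 0.001, -1.0]]
contact_force: [-2.1, 2.0, 1.5]
opening: 0.0854
grasp_force: 1.5
```

Call:
{"name": "servo_tool", "arguments": {"targets": [{"tx": -0.0015, "ty": 0, "tz": 0, "wx": 0, "wy": 0, "wz": 0}, {"tx": -0.003, "ty": 0, "tz": 0, "wx": 0, "wy": 0, "wz": 0}, {"tx": -0.0045, "ty": 0, "tz": 0, "wx": 0, "wy": 0, "wz": 0}, {"tx": -0.006, "ty": 0, "tz": 0, "wx": 0, "wy": 0, "wz": 0}, {"tx": -0.0075, "ty": 0, "tz": 0, "wx": 0, "wy": 0, "wz": 0}, {"tx": -0.009, "ty": 0, "tz": 0, "wx": 0, "wy": 0, "wz": 0}]}}

```text
time_s: 5.7
tcp_pos: [0.475, -0.0236, 0.0823]
ee_rot: [[-0.983, 0.186, 0.0], [0.186, 0.983, -0.0], [-0.0, -0.0, -1.0]]
contact_force: [-1.2, 0.2, -0.9]
opening: 0.0854
grasp_force: 0.8
```

```bash
python3 - <<'E'
from fit import *
o=env.get_obs();print(o['time_s'],np.array(o['tcp_pos']).round(4),np.array(o['contact_force']).round(1),(rz(-rb.x[2])@(np.array(o['tcp_pos'])[:2]-rb.x[:2])).round(4))
a=snap('top','t2.png');b=snap('scene','s2.png')
a=cv2.imread('pics/t2.png')[150:280,240:390];b=cv2.imread('pics/s2.png')[215:315,225:375]
A=cv2.resize(a,None,fx=4,fy=4,interpolation=cv2.INTER_CUBIC)[:520]; B=cv2.resize(b,None,fx=4,fy=4,interpolation=cv2.INTER_CUBIC)
# scene shows most; keep it large
cv2.imwrite('pics/c3.png',cv2.convertScaleAbs(B,alpha=1.4,beta=-40)); cv2.imwrite('pics/c4.png',A)
E
```

```text
5.7 [ 0.475  -0.0236  0.0823] [-1.2  0.2 -0.9] [-1.095e-01 -1.000e-04]
```

View pics/c3.png

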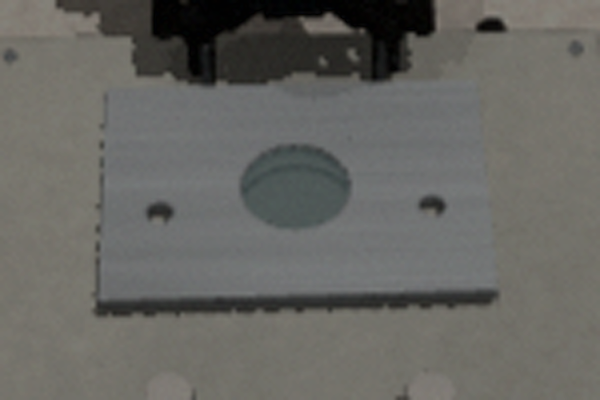

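```bash
cat > ps.py <<'E'
from fit import *
def fs(c,h,o,lean=.07,s=S,z0=.028):
    P=pts(c,o);Q=pts(h,o)
    def f(p):
        g=lambda L:W(p,L,z0+lean*(L[:,0]+.07))
        return np.r_[proj(s,g(C*[.07,.1]))-P,proj(s,g(np.array([(.015,.07),(.015,-.07)])))-Q].ravel()
    r=least_squares(f,rp.x,loss='soft_l1');b=rb.x;p=r.x
    print('in base',(rz(-b[2])@(p[:2]-b[:2])).round(4),'yaw',round(p[2]-b[2],4),'rms',np.sqrt(np.mean(r.fun**2)).round(2))
E
python3 - <<'E'
from ps import *
fs([(588,266),(192,291),(187,80),(555,62)],[(518,182),(249,200)],o2)
fs([(497,291),(98,302),(106,92),(477,84)],[(432,205),(160,211)],(225,215))
E
```

```text
in base [-0.0383  0.0026] yaw 0.054 rms 0.33
in base [-0.0275 -0.0009] yaw 0.0099 rms 0.39
```

Call:
{"name": "servo_tool", "arguments": {"targets": [{"tx": -0.001, "ty": 0, "tz": 0, "wx": 0, "wy": 0, "wz": 0}, {"tx": -0.002, "ty": 0, "tz": 0, "wx": 0, "wy": 0, "wz": 0}, {"tx": -0.003, "ty": 0, "tz": 0, "wx": 0, "wy": 0, "wz": 0}, {"tx": -0.004, "ty": 0, "tz": 0, "wx": 0, "wy": 0, "wz": 0}, {"tx": -0.005, "ty": 0, "tz": 0, "wx": 0, "wy": 0, "wz": 0}, {"tx": -0.006, "ty": 0, "tz": 0, "wx": 0, "wy": 0, "wz": 0}, {"tx": -0.007, "ty": 0, "tz": 0, "wx": 0, "wy": 0, "wz": 0}, {"tx": -0.008, "ty": 0, "tz": 0, "wx": 0, "wy": 0, "wz": 0}]}}

```text
time_s: 6.6
tcp_pos: [0.4827, -0.025, 0.0824]
ee_rot: [[-0.983, 0.186, -0.0], [0.186, 0.983, -0.0], [0.0, -0.0, -1.0]]
contact_force: [-2.7, 0.6, 0.2]
opening: 0.0854
grasp_force: 1.3
```

Call:
{"name": "servo_tool", "arguments": {"targets": [{"tx": -0.001, "ty": 0, "tz": 0, "wx": 0, "wy": 0, "wz": 0}, {"tx": -0.002, "ty": 0, "tz": 0, "wx": 0, "wy": 0, "wz": 0}, {"tx": -0.003, "ty": 0, "tz": 0, "wx": 0, "wy": 0, "wz": 0}, {"tx": -0.003, "ty": 0, "tz": 0, "wx": 0, "wy": 0, "wz": 0}]}}

```text
time_s: 7.0
tcp_pos: [0.4866, -0.0257, 0.0827]
ee_rot: [[-0.983, 0.186, 0.002], [0.186, 0.983, -0.0], [-0.002, -0.0, -1.0]]
contact_force: [-0.0, -0.5, -0.8]
opening: 0.0855
grasp_force: 0.0
```

```bash
python3 - <<'E'
from h import *
snap('scene','s3.png');b=cv2.imread('pics/s3.png')[215:315,225:375]
cv2.imwrite('pics/c5.png',cv2.convertScaleAbs(cv2.resize(b,None,fx=4,fy=4,interpolation=cv2.INTER_CUBIC),alpha=1.4,beta=-40))
E
```

```text
(no output)
```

View pics/c5.png

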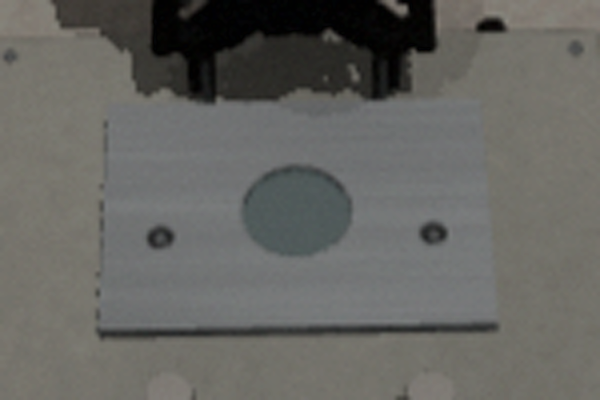

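Both pins are visible inside the holes at (160,237) and (433,233), and the far edge lies low on the deck. I'll check the pose numerically for both cases, flat and still leaning.

```bash
python3 - <<'E'
from ps import *
for l in (0,.07): fs([(498,324),(99,328),(108,103),(478,98)],[(433,233),(160,237)],(225,215),lean=l)
E
```

```text
in base [-0.0165 -0.0004] yaw -0.0015 rms 0.31
in base [-0.0126 -0.0005] yaw -0.0003 rms 0.86
```

Call:
{"name": "servo_tool", "arguments": {"targets": [{"tx": 0.005, "ty": 0, "tz": 0, "wx": 0, "wy": 0, "wz": 0}, {"tx": 0.012, "ty": 0, "tz": 0, "wx": 0, "wy": 0, "wz": 0}, {"tx": 0.02, "ty": 0, "tz": 0, "wx": 0, "wy": 0, "wz": 0}, {"tx": 0.02, "ty": 0, "tz": -0.03, "wx": 0, "wy": 0, "wz": 0}, {"tx": 0.02, "ty": 0, "tz": -0.07, "wx": 0, "wy": 0, "wz": 0}, {"tx": 0.02, "ty": 0, "tz": -0.1, "wx": 0, "wy": 0, "wz": 0}, {"tx": 0.02, "ty": 0, "tz": -0.12, "wx": 0, "wy": 0, "wz": 0}, {"tx": 0.02, "ty": 0, "tz": -0.12, "wx": 0, "wy": 0, "wz": 0}]}}

```text
time_s: 7.85
tcp_pos: [0.467, -0.0219, 0.205]
ee_rot: [[-0.983, 0.185, 0.005], [0.185, 0.983, -0.001], [-0.005, -0.0, -1.0]]
contact_force: [1.4, -1.0, 0.8]
opening: 0.0855
grasp_force: 0.0
```

```bash
python3 - <<'E'
from h import *
snap('wrist','w3.png');snap('top','t3.png')
a=cv2.imread('pics/w3.png')[200:480,40:600];b=cv2.imread('pics/s3.png')
snap('scene','s4.png');c=cv2.resize(cv2.imread('pics/s4.png')[230:305,235:375],(560,300),interpolation=cv2.INTER_CUBIC)
cv2.imwrite('pics/c6.png',np.vstack([a,c]))
E
```

```text
(no output)
```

View pics/c6.png

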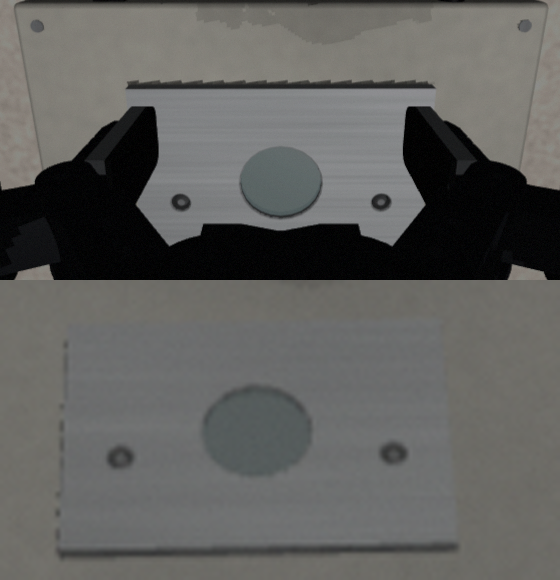

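The pins sit in both holes in both views: wrist (180,202) and (381,202), scene (120,457) and (393,453). The plate fits best as flat and lies within the holes' play, and the gripper is clear, so I'm handing in.

```bash
python3 -c "
from plant import env
print(env.job_done())"
```

```text
the job is handed in; nothing more can be done
None
```

I handed the job in at about 8 s of the 72 s allowed: in the last pictures the stage plate lies flat with both holes over their pins and the gripper is clear. The hand-in gave no verdict, and I did not re-measure the things around it, but the gripper only ever pushed the plate's near edge.

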